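# Turn a specimen plate about its pin and clip it down

## Task

Seat the notched corner of the loose specimen plate on the stage's round pin, and turn the plate clockwise about that pin until its edge presses lightly but definitely on the tip of the set screw; the plate must stay snug on both. Be gentle: feel for the pin and the screw and do not load either with more than 20 N. Then swing the stage clip fully across the plate, let go, and leave everything else on the bench undisturbed.

Things in the scene. Friction and masses are not known exactly. Their poses are not given: they have to be found in the camera images.
- stage: black square inspection stage bolted to the bench, 280 (x) by 270 (y) by 30 mm thick; origin at the centre of its underside, z up; its flat top is 30 mm above the bench. It stands at a different place and yaw each time. Directions called stage x and y below are this body's axes.
- pin: fixed upright round steel pin, 10 mm diameter, standing 18 mm above the stage top, at stage (-44, -44) mm; origin at the centre of its foot, at stage-top height. Its own yaw means nothing. It is rigid; neither it nor the set screw may be loaded over 20 N by the plate.
- plate: loose square aluminium plate, a glass slide in its middle, 110 x 110 x 10 mm, about 0.33 kg, flat on the stage; origin at the centre of its underside, axes along its edges. Corner (-55, -55) mm has a 16 x 16 mm square notch right through (walls x = -39, y = -39). It starts 0.3 to 0.8 rad anticlockwise (from above) of the stage's axes, its notch 3 to 20 mm short of the pin. Only friction holds it.
- plate_seat (a point): point on the plate's underside at plate (-44, -44) mm: it lies on the pin's axis when both notch walls bear on the pin. The plate then turns about the pin with both walls still bearing.
- plate_corner (a point): the plate's free corner, diagonally opposite the notch, plate (55, 55) mm, on the underside: 140 mm from plate_seat. The set screw's tip is 82 mm from the pin, so a push at this corner square to the diagonal loads the screw about 1.7 times over.
- stop: grey block fixed on the stage at stage (38, -77) mm, 34 x 22 x 22 mm; origin at the foot of its front (+y) face, axes as the stage. An 8 mm set screw runs through it along y, 8.5 mm above the stage top; its rigid round tip stands 15 to 29 mm out of the front face, set anew each time and not reported: feel for it. The plate's y = -55 mm edge rests on it when home, within 0.1 rad of the stage's axes.
- clip (a joint): stage clip, a flat steel strip 14 mm wide and 4 mm thick on a pivot, its underside 12.5 mm above the stage top (2.5 mm over the plate). 0 rad: parked beside the plate, pointing to stage -y; grows as it turns clockwise seen from above; 1.57: points to stage -x, across the plate; mechanical end at 1.62. Stays where it is left (friction 0.05 N m). Starts at 0 to 0.25.
- clip_pivot (a point): clip's pivot axis at stage-top height, at stage (92, -12) mm.
- clip_knob (a point): middle of the clip's upright black round knob, 12 mm diameter, from 16.5 to 38.5 mm above the stage top; this point is 28 mm above the stage top and 56 mm from the pivot axis. Can be pinched from above.
- objective: microscope objective standing on a corner of the stage, 27 mm diameter, 43 mm high; origin under its centre. Not to be disturbed.
- lens_cap: black round cap lying on another corner of the stage, 28 mm diameter, 10 mm high; origin under its centre. Not to be disturbed.
- eyepiece: black eyepiece standing on the bench, 38 mm diameter, 62 mm high; origin under its centre. Not to be disturbed.
- oil_bottle: small amber bottle, 28 mm diameter, 62 mm high; origin under its centre. Not to be disturbed.
- dish: shallow glass dish, 90 mm diameter, 15 mm high; origin under its centre. Not to be disturbed.
- driver: screwdriver lying on the bench, 150 mm long; origin under its middle. Not to be disturbed.
- slide_box: white slide box, 90 by 55 by 32 mm; origin under its centre. Not to be disturbed.
There are look-alikes about, which are no part of the job. What is shaped like the plate but green or red is not meant.

How it is judged:
On the way:
1. the plate, its notch seated on the pin (within 2.5 mm), is pressed on the set screw with at least 3 N, the clip still parked (horizontal distance between plate_seat and pin below 0.0025 m and contact force between plate and stop above 3 N and value of joint clip below 0.5 rad), for 0.2 s.
At the end, for the whole second after the job is handed in: Both notch walls on the pin (plate_seat within 2.5 mm of the pin's axis), the plate's edge within 2 mm of the set screw's tip, the plate flat and at rest, the clip swung across it (over 1.35 rad) (horizontal distance between plate_seat and pin below 0.0025 m and y of screw_tip in the frame of plate between -0.057 and -0.053 m and value of joint clip above 1.35 rad and angle between plate's own z axis and vertical below 0.03 rad and linear speed of plate below 0.01 m/s); the robot touches nothing.
It fails at once if the plate is forced against the set screw (over 20 N) (contact force between plate and stop above 20 N).
It fails at once if the plate is forced against the pin (over 20 N) (contact force between plate and pin above 20 N).
It fails at once if a bystander is moved more than 15 mm (distance of any of objective, lens_cap, eyepiece, oil_bottle, dish, driver, slide_box from where it was at the start of the episode above 0.015 m).
It also fails if it takes over 72 s, if anything falls off the work surface, if the arm or the gripper's body presses on something with over 40 N, if the wrist force passes 120 N, or if a joint passes its speed limit or range.

## Robot

A 7-joint arm with a two-finger parallel gripper is mounted at the origin on the work surface. World frame = base frame: x ahead of the robot, y to its left, z up, the work surface at z = 0. Lengths are in m, angles in rad, forces in N, time in s.
With the tool pointing down it reaches from about 0.425 to 0.925 m from the base axis. Payload 6.8 kg.
Tool frame: the origin (TCP) lies on the centre line of the jaws, within the pads' length; the fingertips stand 8 mm ahead of it and the grasp point (between the pads) lies 11 mm behind it; x points along the fingers, y is the direction in which the jaws open and shut, and the axes are right-handed (so a half turn about x gives the same grasp; the last joint's range is limited). The gripper opens to 85 mm and grips with 20 to 120 N. Pads are 22 mm wide; open, the fingers measure 114 mm over their backs; the gripper's body (76 mm by 85 mm) begins 54 mm behind the grasp point. The pads swing forward as they close: fully open they stand 13 mm farther back than shut.
Start: joints at [1.089, 0.477, 0.022, 1.555, -0.011, 1.109, -0.083], TCP at [0.246, -0.628, 0.239] pointing down, gripper open.
Joint ranges: [-2.96, 2.96], [-0.34, 2.1], [-1.41, 1.46], [0.24, 2.44], [-1.37, 4.51], [0.17, 1.92], [-2.96, 2.96]. Speed limits (rad/s): [2.39, 2.39, 3.14, 3.14, 3.14, 3.14, 3.14].

## Interface

Orientations are given as [roll, pitch, yaw] about the fixed x, y, z axes, in that order (R = Rz(yaw) Ry(pitch) Rx(roll)).
In Python, from bench import sense, imaging, order, nets gives the robot as it stands. The module is installed in compiled form; this text tells all that it offers.
- The arm moves only by the shell command python3 -m creep 'ROWS'. ROWS is JSON, a list of rows, each a list of 7 numbers: the shift along the tool's x, y, z in m, then the turn, a rotation vector about the tool's x, y, z in rad, then the opening in per cent of the stroke, from 0 (shut) to 100 (fully open). In form: [[tx, ty, tz, ax, ay, az, hand], ...]. A call has exactly 8 rows; each row shifts and turns the pose as measured when the row begins, along the tool's axes as they then stand; what a row does not reach is not made up. A row lasts 1/10 s, in which the tool goes at most 50 mm and 8.59 degrees, less where a joint would pass 70% of its speed; a pose out of reach is approached as far as the arm can. A call with a gripper value outside its range is refused whole. The fingers move at their own pace and stop on an object; the grip force is fixed at half the most. Time passes only in rows, so rows that do not move let the fingers close, or fill a call up. It gives the time, the measured TCP pose, the force and the opening at its end, in the units of the state.
- sense(): the state, without advancing time (a new reading comes with each control period).
- imaging.read_camera(name): name is "scene" or "top" or "wrist"; returns a dict with "pixels" (384x512x3 uint8, blue, green, red), "K" (3x3 intrinsics, pixels), "T" (4x4, takes a point from camera to world coordinates). Camera axes: x right, y up, looking along -z (the intrinsics and any distortion apply to the point x, -y, -z); pixel columns grow to the right and rows downward; lengths in m; the calibration is good to about 2 mm. A picture is of the moment at which its call begins. There is no depth.
- order.job_done(): hands the job in, once; it reports no verdict.
Trained networks look in a picture, given as the dict that the camera call returned (one of the last four; its "shot" number tells which), for a name from the list of things; names that differ only in an ending like _2 or _b are one class to them, and where a whole thing is asked for, a point or a joint stands for the part that bears it (a point fixed in the world has none). Each returns a list of dicts, best first, with "p" (0 to 1); they miss things now and then, are a little off and sometimes report something else, mostly with a low value. They report only what shows in the picture. A call takes as long as a camera call. They do not tell look-alikes from the thing itself.
- nets.trace(target, picture): "mask" (384x512 bool, what is visible of it) and "extent" ([centre column, centre row, width, height] in pixels, round what is visible of it).
- nets.pinpoint(target, picture): "location" ([column, row] in pixels: a listed point, or the origin of a listed thing).
The state is a dict: "t": time; "joint_pos": joint angles; "qvel": joint speeds; "joint_torque": joint torques, N m; "position": TCP position; "tool_rot": TCP orientation; "force": force on the tool from outside, world axes, zero at the start; "moment": the same for the moment, N m; "width": finger opening in m.
Only numpy, scipy, OpenCV 4.12 (cv2) and the standard library are available. Lean on these libraries where they do the work, as an engineer would, in place of code of your own. Each camera call takes 0.05 s, during which the arm holds its last target. There are 200 camera calls.

## Working session

There is one attempt and no reset: what is moved stays moved. The work goes in short steps, Python scripts to look and compute and a shell command to move; the robot and the scene stay as the last step left them, time stands still between calls to the robot, and variables do not carry over. Pictures are saved under pics/ and viewed, about 8 in all and at most 12, crops included, and the job is handed in when it is done.

```bash
mkdir -p pics; cat > h.py <<'E'
import numpy as np, cv2
from bench import sense, imaging, order, nets
def ray(pic,uv,z):
    K,T=np.array(pic["K"]),np.array(pic["T"])
    d=np.linalg.inv(K)@[uv[0],uv[1],1]; d=T[:3,:3]@[d[0],-d[1],-d[2]]
    o=T[:3,3]; return o+d*(z-o[2])/d[2]
def proj(pic,P):
    K,T=np.array(pic["K"]),np.array(pic["T"])
    c=T[:3,:3].T@(np.array(P)-T[:3,3]); p=K@[c[0],-c[1],-c[2]]; return p[:2]/p[2]
E
python3 - <<'E'
from h import *
s=sense(); print({k:np.round(v,3) for k,v in s.items()})
for cam in("top","scene"):
    p=imaging.read_camera(cam); cv2.imwrite(f"pics/{cam}0.png",np.array(p["pixels"]))
    print(cam,[k for k in p if k!="pixels"],np.round(p["T"],3).tolist(),np.round(p["K"],1).tolist())
    for n,z in [("stage",.0),("pin",.03),("plate",.03),("plate_seat",.03),("plate_corner",.03),("stop",.03),("clip_pivot",.03),("clip_knob",.058),("objective",.03),("lens_cap",.03),("oil_bottle",0)]:
        r=nets.pinpoint(n,p)
        print(n,[(round(q["p"],2),np.round(q["location"]).tolist(),np.round(ray(p,q["location"],z)[:2],3).tolist()) for q in r[:3]])
E
```

```text
{'t': np.float64(0.0), 'joint_pos': array([ 1.089,  0.478,  0.022,  1.556, -0.012,  1.109, -0.083]), 'qvel': array([ 0.002,  0.   , -0.001, -0.001,  0.001, -0.001,  0.001]), 'joint_torque': array([ 0.0000e+00, -5.9645e+01,  1.6080e+00, -2.8120e+01,  1.2000e-02,
        9.0000e-03, -0.0000e+00]), 'position': array([ 0.246, -0.628,  0.238]), 'tool_rot': array([-1.511,  1.569,  2.004]), 'force': array([ 0.139, -0.622,  0.378]), 'moment': array([ 0.007, -0.034,  0.028]), 'width': np.float64(0.085)}
top ['K', 'T', 'shot'] [[0.025, 0.98, -0.196, 0.142], [-1.0, 0.024, -0.007, -0.032], [-0.002, 0.196, 0.981, 1.474], [0.0, 0.0, 0.0, 1.0]] [[410.3, 0.0, 250.0], [0.0, 410.3, 191.2], [0.0, 0.0, 1.0]]
stage [(0.74, [352.0, 144.0], [0.628, -0.398]), (0.67, [257.0, 151.0], [0.592, -0.042])]
pin [(0.56, [347.0, 184.0], [0.464, -0.368]), (0.51, [273.0, 185.0], [0.455, -0.104])]
plate [(0.89, [246.0, 154.0], [0.569, -0.002]), (0.86, [154.0, 269.0], [0.149, 0.304]), (0.71, [174.0, 148.0], [0.587, 0.262])]
plate_seat [(0.76, [262.0, 159.0], [0.551, -0.06]), (0.66, [151.0, 281.0], [0.109, 0.311]), (0.64,
[... 800 characters left out ...]
 -0.008]), (0.78, [288.0, 312.0], [0.615, 0.285]), (0.69, [407.0, 242.0], [0.197, 0.327])]
plate_seat [(0.95, [228.0, 225.0], [0.545, -0.051]), (0.66, [282.0, 288.0], [0.577, 0.223]), (0.6, [423.0, 231.0], [0.123, 0.331])]
plate_corner [(0.85, [228.0, 258.0], [0.622, 0.056]), (0.83, [389.0, 248.0], [0.256, 0.31]), (0.69, [293.0, 342.0], [0.661, 0.352])]
stop [(0.47, [196.0, 221.0], [0.608, -0.127])]
clip_pivot [(0.84, [184.0, 236.0], [0.67, -0.094])]
clip_knob [(0.64, [181.0, 220.0], [0.654, -0.127])]
objective [(0.48, [244.0, 208.0], [0.461, -0.08]), (0.35, [151.0, 192.0], [0.645, -0.338])]
lens_cap [(0.57, [178.0, 269.0], [0.748, 0.003])]
oil_bottle [(0.48, [319.0, 362.0], [0.634, 0.411])]
```

```bash
python3 - <<'E'
import cv2,numpy as np
t=cv2.imread("pics/top0.png"); s=cv2.imread("pics/scene0.png")
a=cv2.resize(t[80:230,190:390],(800,600),interpolation=cv2.INTER_CUBIC); cv2.imwrite("pics/topc.png",a)
b=cv2.resize(np.hstack([t,s]),(800,300)); cv2.imwrite("pics/both.png",b)
E
```

```text
(no output)
```

View pics/both.png

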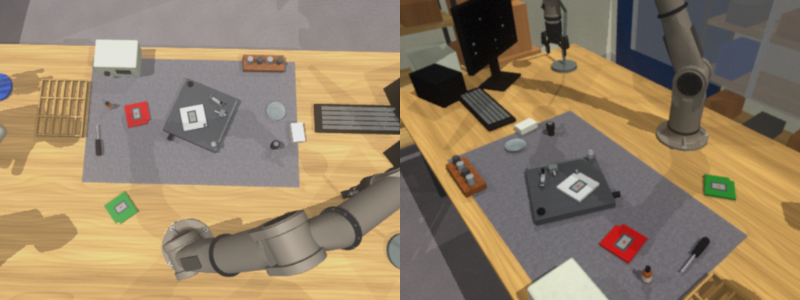

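View pics/topc.png

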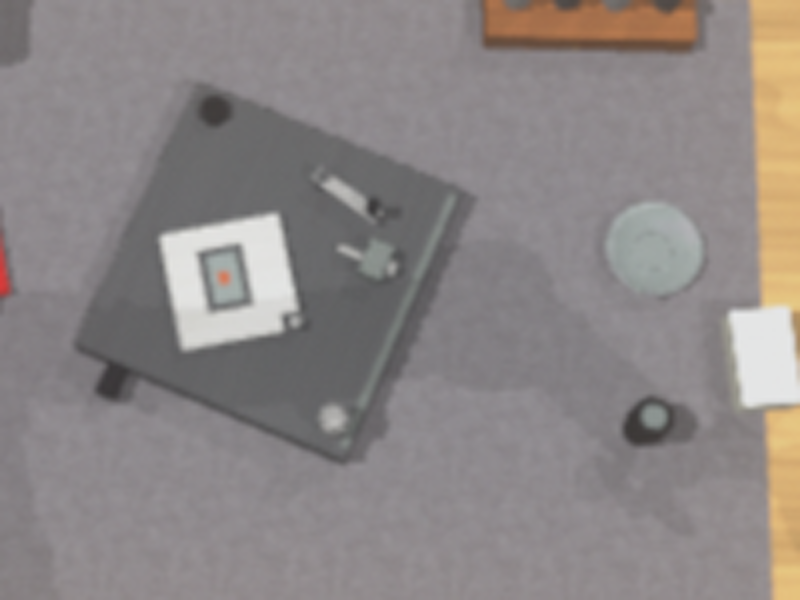

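The silver-white plate with a dark slide, at top (246,154) and crop (230,280), is the real one. The green one at (154,269) and the red one at (174,148) are look-alikes, and are off the stage. The pin and notch are at crop (293,320), the stop and screw at crop (375,258), the clip at crop (345,190), the objective at crop (333,418) and the cap at crop (215,110). Next I'll fit the stage pose and plan the approach.

```bash
cat >> h.py <<'E'
from scipy.spatial.transform import Rotation as Ro
def Rt(): return Ro.from_euler('xyz',sense()["tool_rot"]).as_matrix()
def st(xy,pose): # stage mm -> world xy
    x,y,w=pose; c,s=np.cos(w),np.sin(w); return np.array([x+(c*xy[0]-s*xy[1])/1e3,y+(s*xy[0]+c*xy[1])/1e3])
def totool(tgt,yaw=None):
    """shift in tool axes to world tgt; yaw = wanted world angle of tool z axis"""
    s=sense(); R=Rt(); d=np.array(tgt)-s["position"]; print("pos",np.round(s["position"],4),"F",np.round(s["force"],1),"t",round(float(s["t"]),2),"w",round(float(s["width"]),3))
    print("toolshift mm",np.round(R.T@d*1e3,1)); 
    print("R",np.round(R,3).tolist())
    if yaw is not None:
        c,sn=np.cos(yaw),np.sin(yaw); z=np.array([c,sn,0]); x=np.array([0,0,-1.]); W=np.stack([x,np.cross(z,x),z],1)
        print("rotvec deg",np.round(np.degrees(Ro.from_matrix(R.T@W).as_rotvec()),2))
E
python3 - <<'E'
from h import *
p=imaging.read_camera("top")
c=np.array([[198,85],[478,195],[347,462],[78,345]])/4+[190,80]-.375
# crop resize 4x
W=np.array([ray(p,u,.03)[:2] for u in c]); print(np.round(W,3), W.mean(0))
e=[W[0]-W[1],W[3]-W[2]]; print([np.linalg.norm(v) for v in e],[np.arctan2(-v[0],v[1]) for v in e])
f=[W[0]-W[3],W[1]-W[2]]; print([np.linalg.norm(v) for v in f],[np.arctan2(v[1],v[0]) for v in f])
pc=np.array([[280,213],[160,236],[182,350],[300,315]])/4+[190,80]-.375
print([np.round(ray(p,u,.04)[:2],3) for u in pc])
totool([.60,.02,.24],0.915); totool([.60,.02,.24],0.915+np.pi)
E
```

```text
[[ 0.776  0.028]
 [ 0.673 -0.234]
 [ 0.419 -0.116]
 [ 0.521  0.13 ]] [ 0.59729696 -0.04778719]
[np.float64(0.2814901425347596), np.float64(0.26602711384938427)] [np.float64(-0.372385517055891), np.float64(-0.3947167179363417)]
[np.float64(0.2739367074801312), np.float64(0.2804159351310321)] [np.float64(-0.3795469222432506), np.float64(-0.434801636557844)]
[array([ 0.648, -0.051]), array([0.623, 0.058]), array([0.516, 0.035]), array([ 0.551, -0.071])]
pos [ 0.2465 -0.6284  0.2393] F [ 0.4  0.8 -0.3] t 1.25 w 0.085
toolshift mm [  -0.7 -474.5 -565.8]
R [[0.0, 0.365, -0.931], [0.0, -0.931, -0.365], [-1.0, 0.0, -0.0]]
rotvec deg [148.99  -0.     0.  ]
pos [ 0.2465 -0.6284  0.2393] F [ 0.4  0.8 -0.3] t 1.25 w 0.085
toolshift mm [  -0.7 -474.5 -565.8]
R [[0.0, 0.365, -0.931], [0.0, -0.931, -0.365], [-1.0, 0.0, -0.0]]
rotvec deg [-31.01  -0.    -0.  ]
```

```bash
python3 -m creep '[[0,-0.030,-0.036,0,0,0,100],[0,-0.030,-0.036,0,0,0,100],[0,-0.030,-0.036,0,0,0,100],[0,-0.030,-0.036,0,0,0,100],[0,-0.030,-0.036,0,0,0,100],[0,-0.030,-0.036,0,0,0,100],[0,-0.030,-0.036,0,0,0,100],[0,-0.030,-0.036,0,0,0,100]]'
python3 -m creep '[[0,-0.030,-0.036,0,0,0,100],[0,-0.030,-0.036,0,0,0,100],[0,-0.030,-0.036,0,0,0,100],[0,-0.030,-0.036,0,0,0,100],[0,-0.030,-0.036,0,0,0,100],[0,-0.030,-0.036,0,0,0,100],[0,-0.030,-0.036,0,0,0,100],[0,0,0,0,0,0,100]]'
python3 - <<'E'
from h import *
totool([.60,.02,.24],0.915+np.pi)
E
```

```text
t: 2.05
position: [0.4289, -0.2971, 0.2384]
tool_rot: [1.172, 1.564, -1.611]
force: [0.9, -0.1, 0.1]
width: 0.0854
t: 2.85
position: [0.599, 0.0083, 0.2392]
tool_rot: [2.226, 1.562, -0.549]
force: [-0.3, 0.8, -0.2]
width: 0.0856
pos [0.599  0.0083 0.2392] F [-0.3  0.8 -0.2] t 2.85 w 0.086
toolshift mm [ -0.8 -10.6  -5.1]
R [[0.007, 0.358, -0.934], [-0.004, -0.934, -0.358], [-1.0, 0.007, -0.005]]
rotvec deg [-31.43  -0.18  -0.46]
```

```bash
python3 -m creep '[[0,0,0,-0.137,0,0,60],[0,0,0,-0.137,0,0,60],[0,0,0,-0.137,0,0,60],[0,0,0,-0.137,0,0,60],[0,0,0,0,0,0,60],[0,0,0,0,0,0,60],[0,0,0,0,0,0,60],[0,0,0,0,0,0,60]]'
python3 - <<'E'
from h import *
totool([.60,.02,.24],0.915+np.pi)
p=imaging.read_camera("wrist"); cv2.imwrite("pics/w1.png",p["pixels"]); print(np.round(p["T"],3).tolist(),p["K"][0][0])
np.savez("w1.npz",K=p["K"],T=p["T"])
for n,z in [("pin",.03),("plate",.03),("plate_seat",.03),("plate_corner",.03),("stop",.03),("clip_pivot",.03),("clip_knob",.058),("objective",.03),("lens_cap",.03)]:
    r=nets.pinpoint(n,p)
    print(n,[(round(q["p"],2),np.round(q["location"],1).tolist(),np.round(ray(p,q["location"],z)[:2],4).tolist()) for q in r[:2]])
E
```

```text
t: 3.65
position: [0.5989, 0.0087, 0.239]
tool_rot: [1.576, 1.562, -0.636]
force: [-0.4, -0.7, 0.1]
width: 0.0512
pos [0.5989 0.0087 0.239 ] F [-0.4 -0.7  0.1] t 3.65 w 0.051
toolshift mm [-1.  -5.9 -9.7]
R [[0.007, 0.801, -0.598], [-0.005, -0.598, -0.801], [-1.0, 0.009, -0.0]]
rotvec deg [ 0.84 -0.01 -0.49]
[[0.801, 0.567, 0.189, 0.649], [-0.598, 0.755, 0.269, 0.078], [0.01, -0.329, 0.944, 0.373], [0.0, 0.0, 0.0, 1.0]] 339.5399199622793
pin [(0.54, [256.0, 234.6], [0.5484, -0.0593]), (0.52, [253.7, 239.5], [0.5427, -0.0626])]
plate [(0.8, [249.3, 183.4], [0.5788, -0.0069])]
plate_seat [(0.77, [106.5, 14.5], [0.5725, 0.1978]), (0.64, [255.8, 231.9], [0.5503, -0.0565])]
plate_corner [(0.82, [243.6, 106.0], [0.6226, 0.0601])]
stop [(0.75, [328.8, 245.6], [0.6062, -0.1201])]
clip_pivot [(0.81, [369.8, 188.2], [0.6786, -0.0886]), (0.71, [210.4, 304.8], [0.4481, -0.1013])]
clip_knob [(0.62, [374.4, 246.1], [0.6475, -0.1332])]
objective [(0.98, [213.8, 306.9], [0.4495, -0.1062])]
lens_cap []
```

View pics/w1.png

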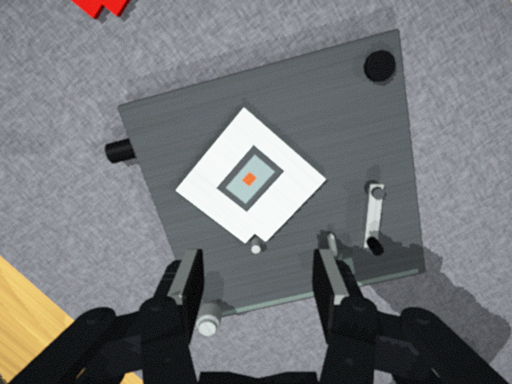

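The wrist view shows the plate with its free corner at (247,107), side corners at (177,188) and (326,180), the notch at about (252,238) with the pin just clear of it at (257,246), the stop and screw at (335,245), and the clip knob at (375,245). Next I'll fit the plate and the stage.

```bash
cat >> h.py <<'E'
def plane(p,pts,z): return np.array([ray(p,u,z)[:2] for u in pts])
def fitplate(p,seed=None):
    im=p["pixels"]; m=(im.min(2)>185).astype(np.uint8)
    n,l,s,c=cv2.connectedComponentsWithStats(m)
    i=1+np.argmax(s[1:,4]) if seed is None else l[int(seed[1]),int(seed[0])]
    cs,_=cv2.findContours((l==i).astype(np.uint8),cv2.RETR_EXTERNAL,cv2.CHAIN_APPROX_NONE)
    k=max(cs,key=cv2.contourArea)[:,0,:]
    w=plane(p,k,.04); r=cv2.minAreaRect((w*1e3).astype(np.float32)); return r,cv2.boxPoints(r),w
E
python3 - <<'E'
from h import *
from scipy.optimize import least_squares
z=np.load("w1.npz"); p=dict(K=z["K"],T=z["T"],pixels=cv2.imread("pics/w1.png"))
r,b,w=fitplate(p); print(r,np.round(b,1))
c=plane(p,[(119.5,105),(399,30),(426,272)],.03)
m=[(-140,135),(140,135),(140,-135)]
f=least_squares(lambda q:np.ravel([st(a,q)-k for a,k in zip(m,c)]),[.595,-.048,-.39]); print(np.round(f.x,4),np.round(f.fun*1e3,1))
q=f.x
for n,a in [("pin",(-44,-44)),("stop",(38,-77)),("pivot",(92,-12))]: print(n,np.round(st(a,q),4))
# refine plate: centre,yaw from contour using outer 3 sides
from numpy import cos,sin
def res(v):
    d=w*1e3-v[:2]; x=cos(v[2])*d[:,0]+sin(v[2])*d[:,1]; y=-sin(v[2])*d[:,0]+cos(v[2])*d[:,1]
    # sdf of notched square
    sq=np.maximum(abs(x)-55,abs(y)-55); no=np.minimum(-39-x,-39-y)
    return np.maximum(sq,no)
best=min((least_squares(res,[r[0][0],r[0][1],y0],loss="soft_l1") for y0 in (.05,.13,.2)),key=lambda f:f.cost)
v=best.x; print("plate",np.round(v,3),"rms",np.sqrt((res(v)**2).mean()), "rel",v[2]-q[2])
pl=lambda a:st(a,(v[0]/1e3,v[1]/1e3,v[2]))
for n,a in [("seat",(-44,-44)),("corner",(55,55))]: print(n,np.round(pl(a),4))
pin=st((-44,-44),q); print("pin top via px",ray(p,(258,248),.048)[:2], "seat->pin in diag frame deg",np.degrees(np.arctan2(*(pin-pl((-44,-44)))[::-1])), np.linalg.norm(pin-pl((-44,-44))))
im=cv2.resize(p["pixels"],None,fx=3,fy=3,interpolation=cv2.INTER_CUBIC)
P=lambda X:tuple(int(t) for t in (proj(p,X)*3+1))
for a in[(55,55),(-55,55),(55,-55),(-39,-39),(-55,-39),(-39,-55)]: cv2.circle(im,P([*pl(a),.04]),3,(0,0,255),1)
cv2.circle(im,P([*pin,.03]),3,(0,255,0),1);cv2.circle(im,P([*pin,.048]),3,(255,255,0),1)
cv2.imwrite("pics/w1c.png",im[250:850,450:1250])
E
```

```text
((580.8667602539062, -5.757392883300781), (110.51451110839844, 110.6081771850586), 12.409041404724121) [[515.   36.4]
 [538.8 -71.6]
 [646.7 -47.9]
 [622.9  60.1]]
[ 0.6007 -0.0425 -0.3921] [-3.   2.2  3.   0.3 -0.  -2.6]
pin [ 0.5433 -0.0663]
stop [ 0.6064 -0.1282]
pivot [ 0.6812 -0.0887]
plate [ 5.8087e+02 -5.7420e+00  2.1800e-01] rms 0.29326802597101614 rel 0.6104267946785478
seat [ 0.5474 -0.0582]
corner [0.6226 0.0599]
pin top via px [ 0.5458632  -0.06619402] seat->pin in diag frame deg -117.30067620927714 0.009114334295545772
```

View pics/w1c.png

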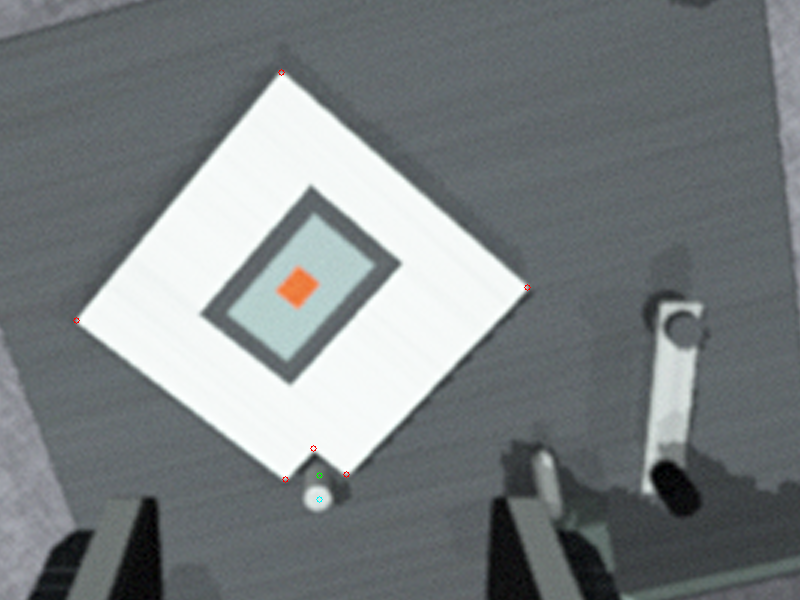

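```bash
python3 -m creep '[[0.01,-0.006,-0.032,0,0,-0.0085,60],[0.01,-0.006,-0.031,0,0,0,60],[0,0,0,-0.074,0,0,60],[0.035,0,0,0,0,0,60],[0.035,0,0,0,0,0,60],[0.035,0,0,0,0,0,60],[0.035,0,0,0,0,0,60],[0.015,0,0,0,0,0,60]]'
python3 - <<'E'
from h import *
totool([.627,.067,.042],np.radians(57.5)+np.pi)
E
```

```text
t: 4.95
position: [0.633, 0.0694, 0.0625]
tool_rot: [2.326, 1.561, 0.191]
force: [-0.9, 1.0, -0.4]
width: 0.0511
pos [0.633  0.0694 0.0625] F [-0.9  1.  -0.4] t 4.95 w 0.051
toolshift mm [20.4 -3.9  5.4]
R [[0.01, 0.845, -0.535], [0.002, -0.535, -0.845], [-1.0, 0.007, -0.007]]
rotvec deg [ 0.18 -0.41 -0.43]
```

```bash
python3 -m creep '[[0.010,-0.004,0.002,0,-0.007,-0.007,60],[0.010,0,0,0,0,0,60],[0.001,0,0,0,0,0,60],[0.001,0,0,0,0,0,60],[0.001,0,0,0,0,0,60],[0.001,0,0,0,0,0,60],[0,0,0,0,0,0,60],[0,0,0,0,0,0,60]]'
python3 - <<'E'
from h import *
totool([.627,.067,.042],np.radians(57.5)+np.pi)
E
```

```text
t: 5.75
position: [0.6315, 0.0704, 0.041]
tool_rot: [2.209, 1.565, 0.074]
force: [-0.9, 0.2, -0.7]
width: 0.0511
pos [0.6315 0.0704 0.041 ] F [-0.9  0.2 -0.7] t 5.75 w 0.051
toolshift mm [-1.  -1.9  5.2]
R [[0.006, 0.845, -0.535], [0.0, -0.535, -0.845], [-1.0, 0.005, -0.003]]
rotvec deg [ 0.13 -0.19 -0.26]
```

```bash
python3 -m creep '[[0.001,-0.002,0.001,0,0,0,60],[0.001,0,0,0,0,0,60],[0.001,0,0,0,0,0,60],[0.001,0,0,0,0,0,60],[0.001,0,0,0,0,0,60],[0.001,0,0,0,0,0,60],[0.001,0,0,0,0,0,60],[0.001,0,0,0,0,0,60]]'
python3 - <<'E'
from h import *
totool([.627,.067,.042],np.radians(57.5)+np.pi)
p=imaging.read_camera("wrist"); cv2.imwrite("pics/w2.png",p["pixels"]); np.savez("w2.npz",K=p["K"],T=p["T"])
E
```

```text
t: 6.55
position: [0.6293, 0.0706, 0.0349]
tool_rot: [2.056, 1.565, -0.08]
force: [-3.6, -1.1, 11.6]
width: 0.051
pos [0.6293 0.0706 0.0349] F [-3.6 -1.1 11.6] t 6.55 w 0.051
toolshift mm [-7.1  0.1  4.3]
R [[0.006, 0.844, -0.536], [-0.0, -0.536, -0.845], [-1.0, 0.005, -0.003]]
rotvec deg [ 0.12 -0.15 -0.29]
```

View pics/w2.png

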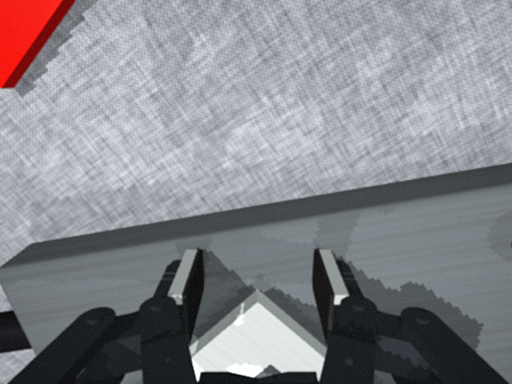

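The fingertips touch the stage at TCP z 0.035. The picture shows the plate corner at (257,290), centred between the fingers. I'll lift 4 mm and start the V-push.

```bash
python3 -m creep '[[-0.004,0,0,0,0,0,60],[0,0,0.005,0,0,0,60],[0,0,0.005,0,0,0,60],[0,0,0.005,0,0,0,60],[0,0,0.003,0,0,0,60],[0,0,0.002,0,0,0,60],[0,0,0,0,0,0,60],[0,0,0,0,0,0,60]]'
python3 - <<'E'
from h import *
totool([.6226,.0599,.039],np.radians(57.5)+np.pi)
E
```

```text
t: 7.4
position: [0.6172, 0.0513, 0.0385]
tool_rot: [1.953, 1.566, -0.184]
force: [0.6, 0.6, 0.3]
width: 0.0513
pos [0.6172 0.0513 0.0385] F [0.6 0.6 0.3] t 7.4 w 0.051
toolshift mm [ -0.5  -0.  -10.2]
R [[0.005, 0.844, -0.536], [-0.001, -0.536, -0.844], [-1.0, 0.005, -0.002]]
rotvec deg [ 0.07 -0.11 -0.28]
```

```bash
python3 -m creep '[[0,0,0.0015,0,0,0,60],[0,0,0.0015,0,0,0,60],[0,0,0.0015,0,0,0,60],[0,0,0.0015,0,0,0,60],[0,0,0.0015,0,0,0,60],[0,0,0.0015,0,0,0,60],[0,0,0.001,0,0,0,60],[0,0,0,0,0,0,60]]'
python3 - <<'E'
from h import *
totool([.6226,.0599,.039],np.radians(57.5)+np.pi)
E
```

```text
t: 8.2
position: [0.6122, 0.0443, 0.0386]
tool_rot: [2.33, 1.564, 0.194]
force: [0.3, 0.9, -1.2]
width: 0.0512
pos [0.6122 0.0443 0.0386] F [ 0.3  0.9 -1.2] t 8.2 w 0.051
toolshift mm [ -0.3   0.5 -18.8]
R [[0.007, 0.845, -0.535], [0.001, -0.535, -0.845], [-1.0, 0.005, -0.005]]
rotvec deg [ 0.16 -0.28 -0.29]
```

```bash
python3 -m creep '[[0,0,0.0006,0,0,0,60],[0,0,0.0006,0,0,0,60],[0,0,0.0006,0,0,0,60],[0,0,0.0006,0,0,0,60],[0,0,0.0006,0,0,0,60],[0,0,0.0006,0,0,0,60],[0,0,0.0004,0,0,0,60],[0,0,0.0004,0,0,0,60]]'
python3 - <<'E'
from h import *
totool([.6226,.0599,.039])
E
```

```text
t: 9.0
position: [0.6098, 0.0406, 0.0387]
tool_rot: [2.368, 1.563, 0.233]
force: [0.8, 1.1, -0.9]
width: 0.0512
pos [0.6098 0.0406 0.0387] F [ 0.8  1.1 -0.9] t 9.0 w 0.051
toolshift mm [ -0.2   0.5 -23.2]
R [[0.007, 0.845, -0.535], [0.002, -0.535, -0.845], [-1.0, 0.005, -0.005]]
```

```bash
python3 -m creep '[[0,0,0.0005,0,0,0,60],[0,0,0.0005,0,0,0,60],[0,0,0.0005,0,0,0,60],[0,0,0.0005,0,0,0,60],[0,0,0.0003,0,0,0,60],[0,0,0.0003,0,0,0,60],[0,0,0.0003,0,0,0,60],[0,0,0.0003,0,0,0,60]]'
python3 - <<'E'
from h import *
totool([.6226,.0599,.039])
E
```

```text
t: 9.8
position: [0.6092, 0.0399, 0.0391]
tool_rot: [2.557, 1.56, 0.423]
force: [1.5, 1.9, -2.0]
width: 0.0513
pos [0.6092 0.0399 0.0391] F [ 1.5  1.9 -2. ] t 9.8 w 0.051
toolshift mm [  0.3   0.6 -24.1]
R [[0.01, 0.846, -0.534], [0.005, -0.534, -0.846], [-1.0, 0.006, -0.009]]
```

```bash
python3 -m creep '[[0,0,0.0006,0,0,0,60],[0,0,0.0006,0,0,0,60],[0,0,0.0006,0,0,0,60],[0,0,0.0006,0,0,0,60],[0,0,0.0006,0,0,0,60],[0,0,0.0006,0,0,0,60],[0,0,0.0006,0,0,0,60],[0,0,0.0006,0,0,0,60]]'
python3 - <<'E'
from h import *
totool([.6226,.0599,.039])
E
```

```text
t: 10.6
position: [0.6087, 0.0396, 0.0402]
tool_rot: [2.696, 1.552, 0.564]
force: [1.8, 3.4, -2.4]
width: 0.051
pos [0.6087 0.0396 0.0402] F [ 1.8  3.4 -2.4] t 10.6 w 0.051
toolshift mm [  1.6   1.  -24.6]
R [[0.015, 0.847, -0.532], [0.01, -0.532, -0.847], [-1.0, 0.008, -0.017]]
```

Resistance is now steady at about 4 N, so the notch is seated. I'll arc about the pin (TCP radius about 124 mm), keeping the V on the corner.

```bash
python3 -m creep '[[0.001,0.005,0.0003,0.04,0,0,60],[0,0.005,0.0004,0.04,0,0,60],[0,0.005,0.0004,0.04,0,0,60],[0,0.005,0.0004,0.04,0,0,60],[0,0.005,0.0004,0.04,0,0,60],[0,0.005,0.0004,0.04,0,0,60],[0,0.005,0.0004,0.04,0,0,60],[0,0,0,0,0,0,60]]'
python3 - <<'E'
from h import *
totool([.544,-.066,.039],np.radians(57.5)+np.pi); s=sense(); d=s["position"][:2]-[.544,-.066]; print("r",np.hypot(*d),np.degrees(np.arctan2(d[1],d[0])))
E
```

```text
t: 11.4
position: [0.6385, 0.0136, 0.0401]
tool_rot: [2.959, 1.548, 0.52]
force: [2.2, 3.8, -1.1]
width: 0.0513
pos [0.6385 0.0136 0.0401] F [ 2.2  3.8 -1.1] t 11.4 w 0.051
toolshift mm [ -1.6  -0.3 123.5]
R [[0.019, 0.646, -0.763], [0.011, -0.763, -0.646], [-1.0, 0.004, -0.022]]
rotvec deg [-17.23  -1.21  -0.42]
r 0.12354609699376994 40.10987152664527
```

```bash
python3 -m creep '[[0.0005,0.0037,0.0002,0.03,-0.005,0,60],[0.0005,0.0037,0.0003,0.03,-0.005,0,60],[0,0.0037,0.0003,0.03,-0.005,0,60],[0,0.0037,0.0003,0.03,0,0,60],[0,0.0037,0.0003,0.03,0,0,60],[0,0.0037,0.0003,0.03,0,0,60],[0,0,0,0,0,0,60],[0,0,0,0,0,0,60]]'
python3 - <<'E'
from h import *
totool([.544,-.066,.039],np.radians(22.5)+np.pi); s=sense(); d=s["position"][:2]-[.544,-.066]; print("r",np.hypot(*d),np.degrees(np.arctan2(d[1],d[0])),"Ft",Rt().T@s["force"],s["moment"])
p=imaging.read_camera("wrist"); cv2.imwrite("pics/w3.png",p["pixels"]); np.savez("w3.npz",K=p["K"],T=p["T"])
E
```

```text
t: 12.2
position: [0.6535, -0.0087, 0.0396]
tool_rot: [2.737, 1.561, 0.093]
force: [3.7, 3.1, -1.6]
width: 0.0513
pos [ 0.6535 -0.0087  0.0396] F [ 3.7  3.1 -1.6] t 12.2 w 0.051
toolshift mm [ -0.6  -1.9 123.6]
R [[0.01, 0.477, -0.879], [0.001, -0.879, -0.477], [-1.0, 0.004, -0.009]]
rotvec deg [ 6.01 -0.53 -0.19]
r 0.12363085491363969 27.613561492325044 Ft [ 1.67473742 -0.95297183 -4.72961987] [ 0.73394665 -0.74948679 -0.10826396]
```

View pics/w3.png

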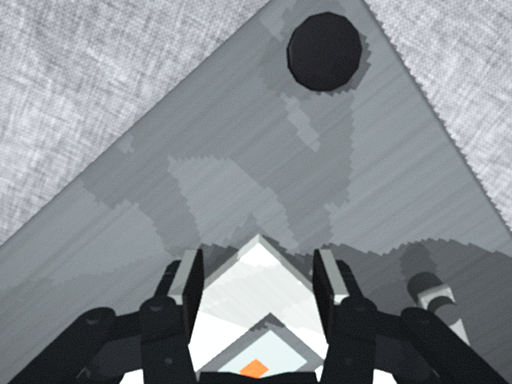

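The plate corner is at (258,235), symmetric in the V, with about 4.7 N of seating load and no screw contact yet. From here I'll make slow feel steps.

```bash
cat > c.py <<'E'
from h import *
s=sense(); d=s["position"][:2]-[.544,-.066]; R=Rt()
print("t",round(float(s["t"]),1),"r",round(float(np.hypot(*d))*1e3,1),"ang",round(float(np.degrees(np.arctan2(d[1],d[0]))),2),"tool",round(float(np.degrees(np.arctan2(-R[1,2],-R[0,2]))),2),"z",round(float(s["position"][2]),4),"Ftool",np.round(R.T@s["force"],1),"Mtool",np.round(R.T@s["moment"],2))
E
python3 -m creep '[[0,0.001,0.0002,0.007,0,0,60],[0,0.001,0.0002,0.007,0,0,60],[0,0.001,0.0002,0.007,0,0,60],[0,0.001,0.0002,0.007,0,0,60],[0,0.001,0.0002,0.007,0,0,60],[0,0.001,0.0002,0.007,0,0,60],[0,0.001,0.0002,0.007,0,0,60],[0,0,0,0,0,0,60]]'; python3 c.py
```

```text
t: 13.05
position: [0.6548, -0.0126, 0.0395]
tool_rot: [-3.033, 1.561, 0.551]
force: [3.6, 2.9, 0.3]
width: 0.0514
t 13.1 r 123.0 ang 25.73 tool 25.39 z 0.0395 Ftool [-0.3 -1.1 -4.5] Mtool [ 0.09  0.94 -0.27]
```

```bash
python3 -m creep '[[0,0.0009,0.0002,0.006,0,0,60],[0,0.0009,0.0002,0.006,0,0,60],[0,0.0009,0.0002,0.006,0,0,60],[0,0.0009,0.0002,0.006,0,0,60],[0,0.0009,0.0002,0.006,0,0,60],[0,0.0009,0.0002,0.006,0,0,60],[0,0,0,0,0,0,60],[0,0,0,0,0,0,60]]'; python3 c.py
```

```text
t: 13.85
position: [0.6552, -0.0136, 0.0394]
tool_rot: [-2.611, 1.559, 0.938]
force: [3.5, 4.6, -2.0]
width: 0.0513
t 13.8 r 122.9 ang 25.21 tool 23.33 z 0.0394 Ftool [ 2.1 -2.8 -5. ] Mtool [-0.04  1.02 -0.35]
```

```bash
python3 -m creep '[[0,0.0008,0.0002,0,0,0,60],[0,0.0008,0.0002,0,0,0,60],[0,0.0008,0.0002,0,0,0,60],[0,0.0008,0.0002,0,0,0,60],[0,0.0008,0.0002,0,0,0,60],[0,0.0008,0.0002,0,0,0,60],[0,0.0008,0.0002,0,0,0,60],[0,0.0008,0.0002,0,0,0,60]]'; python3 c.py
```

```text
t: 14.65
position: [0.6553, -0.014, 0.0393]
tool_rot: [-2.29, 1.554, 1.261]
force: [3.3, 5.6, -0.9]
width: 0.0513
t 14.7 r 122.9 ang 25.04 tool 23.48 z 0.0393 Ftool [ 1.  -3.8 -5.3] Mtool [ 0.02  0.97 -0.62]
```

```bash
python3 -m creep '[[0,0.0012,0.0002,0,0,0,60],[0,0.0012,0.0002,0,0,0,60],[0,0.0012,0.0002,0,0,0,60],[0,0.0012,0.0002,0,0,0,60],[0,0.0012,0.0002,0,0,0,60],[0,0.0012,0.0002,0,0,0,60],[0,0.0012,0.0002,0,0,0,60],[0,0.0012,0.0002,0,0,0,60]]'; python3 c.py
```

```text
t: 15.45
position: [0.6553, -0.0141, 0.039]
tool_rot: [-2.003, 1.544, 1.552]
force: [2.1, 5.4, -1.2]
width: 0.051
t 15.4 r 122.8 ang 25.0 tool 23.67 z 0.039 Ftool [ 1.3 -4.1 -4.1] Mtool [ 0.15  0.98 -0.86]
```

```bash
python3 -m creep '[[0,0.0018,0.0002,0,0,0,60],[0,0.0018,0.0002,0,0,0,60],[0,0.0018,0.0002,0,0,0,60],[0,0.0018,0.0002,0,0,0,60],[0,0.0018,0.0002,0,0,0,60],[0,0.0018,0.0002,0,0,0,60],[0,0.0018,0.0002,0,0,0,60],[0,0.0018,0.0002,0,0,0,60]]'; python3 c.py
```

```text
t: 16.25
position: [0.6554, -0.0141, 0.0378]
tool_rot: [-1.794, 1.528, 1.765]
force: [1.9, 6.5, -0.2]
width: 0.0513
t 16.2 r 122.9 ang 24.97 tool 23.92 z 0.0378 Ftool [ 0.5 -5.1 -4.4] Mtool [ 0.18  0.94 -1.09]
```

```bash
python3 -m creep '[[-0.001,0.002,0,0.004,0,0.006,60],[0,0.0025,0,0.004,0,0.006,60],[0,0.0027,0,0.004,0,0.006,60],[0,0.003,0,0.004,0,0.006,60],[0,0.003,0,0.004,0,0.006,60],[0,0.003,0,0.004,0,0.006,60],[0,0.003,0,0.004,0,0.006,60],[0,0.003,0,0.004,0,0.006,60]]'; python3 c.py
```

```text
t: 17.05
position: [0.656, -0.015, 0.0377]
tool_rot: [-1.626, 1.552, 1.908]
force: [0.0, 8.1, 2.5]
width: 0.0512
t 17.1 r 123.1 ang 24.47 tool 22.47 z 0.0377 Ftool [-2.3 -7.5 -3.1] Mtool [ 0.07  0.63 -1.79]
```

```bash
python3 -m creep '[[0,0.001,0,0,0,0,60],[0,0,0,0,0,0,60],[0,-0.001,-0.001,0,0,0,60],[0,0,-0.004,0,0,0,60],[0,0,-0.010,0,0,0,60],[0,0,-0.015,0,0,0,60],[-0.04,0,0,0,0,0,60],[-0.05,0,0,0,0,0,60]]'
python3 -m creep '[[-0.03,0,-0.01,0,0,0.015,40],[-0.03,0,-0.015,0,0,0.01,40],[-0.02,0,0,0,0,0,40],[-0.02,0,0,0,0,0,40],[-0.01,0,0,0,0,0,40],[0,0,0,0,0,0,40],[0,0,0,0,0,0,40],[0,0,0,0,0,0,40]]'
cat > d.py <<'E'
import sys; from h import *; from scipy.optimize import least_squares
from numpy import cos,sin
name=sys.argv[1]
p=imaging.read_camera("wrist"); cv2.imwrite(f"pics/{name}.png",p["pixels"]); np.savez(name+".npz",K=p["K"],T=p["T"])
r,b,w=fitplate(p)
def res(v):
    d=w*1e3-v[:2]; x=cos(v[2])*d[:,0]+sin(v[2])*d[:,1]; y=-sin(v[2])*d[:,0]+cos(v[2])*d[:,1]
    return np.maximum(np.maximum(abs(x)-55,abs(y)-55),np.minimum(-39-x,-39-y))
f=min((least_squares(res,[r[0][0],r[0][1],y0],loss="soft_l1") for y0 in (-.45,-.35,-.25)),key=lambda f:f.cost); v=f.x
q=(v[0]/1e3,v[1]/1e3,v[2]); print("plate",np.round(v,3),"rms",np.sqrt((res(v)**2).mean()))
print("seat",st((-44,-44),q),"corner",st((55,55),q))
for n,z in [("pin",.03),("clip_pivot",.03),("clip_knob",.058),("stop",.03)]:
    print(n,[(round(k["p"],2),np.round(k["location"],1).tolist(),np.round(ray(p,k["location"],z)[:2],4).tolist()) for k in nets.pinpoint(n,p)[:2]])
totool([.6475,-.1332,.1],None)
E
python3 d.py w4
```

```text
t: 17.85
position: [0.6776, -0.0099, 0.1193]
tool_rot: [-0.683, 1.536, 2.846]
force: [0.9, -0.4, 0.8]
width: 0.0512
t: 18.65
position: [0.7074, -0.0052, 0.2373]
tool_rot: [0.37, 1.541, -2.391]
force: [0.5, -1.2, -0.1]
width: 0.0342
plate [ 5.99374e+02 -3.89700e+01 -3.39000e-01] rms 16.21590705146295
seat [ 0.54324453 -0.06582996] corner [ 0.66953621 -0.00539478]
pin [(0.66, [251.8, 297.4], [0.5425, -0.0663]), (0.59, [248.9, 295.4], [0.5439, -0.062])]
clip_pivot [(0.58, [317.2, 205.6], [0.6808, -0.0882])]
clip_knob [(0.75, [349.2, 257.5], [0.6481, -0.1359])]
stop [(0.5, [320.2, 268.1], [0.6102, -0.1256]), (0.41, [503.6, 304.3], [0.6458, -0.3595])]
pos [ 0.7076 -0.0049  0.2378] F [ 0.3 -1.1 -0.5] t 18.9 w 0.034
toolshift mm [141.6  95.2  99.8]
R [[-0.021, 0.372, -0.928], [-0.02, -0.928, -0.372], [-1.0, 0.011, 0.027]]
```

View pics/w4.png

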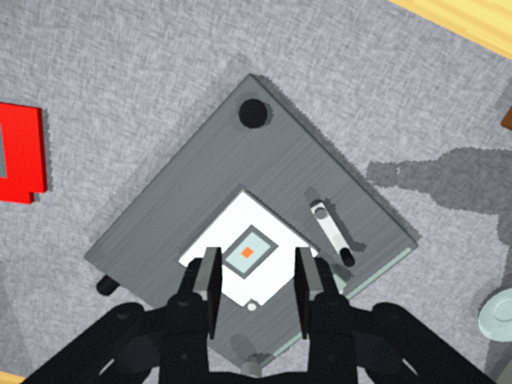

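The plate is home: seat at (0.5432,-0.0658) against the pin at (0.543,-0.066), yaw 0.053 rad relative to the stage. In w4 the knob is at (349,257) and the pivot at (317,206). They measure 57.8 mm apart against 56 given, with the clip at about 0.21 rad. Now I'll align the jaws with the knob's tangent.

```bash
python3 -m creep '[[0,0.024,0.025,0,0,0,40],[0,0.024,0.025,0,0,0,40],[0,0.024,0.025,0,0,0,40],[0,0.024,0.025,0,0,0,40],[0,0,0,-0.145,0,0,40],[0,0,0,-0.145,0,0,40],[0,0,0,-0.145,0,0,40],[0,0,0,-0.145,0,0,40]]'
python3 - <<'E'
from h import *
totool([.6485,-.135,.062],np.radians(235.2)); print(sense()["joint_pos"])
E
```

```text
t: 19.7
position: [0.6473, -0.1358, 0.2392]
tool_rot: [-0.289, 1.54, -2.448]
force: [0.3, 0.5, -0.8]
width: 0.0339
pos [ 0.6473 -0.1358  0.2392] F [ 0.3  0.5 -0.8] t 19.7 w 0.034
toolshift mm [177.    2.1  -6.6]
R [[-0.024, 0.832, -0.555], [-0.02, -0.555, -0.832], [-1.0, -0.009, 0.03]]
rotvec deg [1.09 1.72 0.49]
[ 0.33310082  0.48733901 -0.32837657  1.55554741  0.18901568  1.15129848
 -0.62925638]
```

```bash
python3 -m creep '[[0,0,0,0.019,0.030,0.0085,40],[0.035,0,0,0,0,0,40],[0.035,0,0,0,0,0,40],[0.035,0,0,0,0,0,40],[0.020,0,0,0,0,0,40],[0,0,0,0,0,0,40],[0,0,0,0,0,0,40],[0,0,0,0,0,0,40]]'
python3 - <<'E'
from h import *
totool([.6485,-.135,.062],np.radians(235.2))
p=imaging.read_camera("wrist"); cv2.imwrite("pics/w5.png",p["pixels"])
print([(round(k["p"],2),np.round(k["location"],1).tolist(),np.round(ray(p,k["location"],.058)[:2],4).tolist()) for k in nets.pinpoint("clip_knob",p)[:2]])
E
```

```text
t: 20.5
position: [0.6492, -0.1367, 0.1124]
tool_rot: [2.312, 1.565, 0.137]
force: [0.3, 0.3, -0.7]
width: 0.0342
pos [ 0.6492 -0.1367  0.1124] F [ 0.3  0.3 -0.7] t 20.5 w 0.034
toolshift mm [50.4 -1.7 -0.8]
R [[0.005, 0.823, -0.569], [0.001, -0.569, -0.823], [-1.0, 0.004, -0.004]]
rotvec deg [ 0.15 -0.21 -0.23]
[(0.69, [252.3, 219.7], [0.6479, -0.1334])]
```

View pics/w5.png

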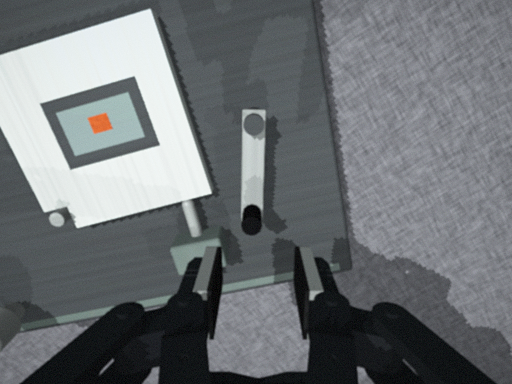

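The picture shows the notch on the pin at (57,219), the plate edge on the screw tip at (188,203), and the knob at (252,219) centred between the jaws. I'll descend over it.

```bash
python3 -m creep '[[0.015,-0.0015,-0.001,0,0,0,40],[0.015,0,0,0,0,0,40],[0.012,0,0,0,0,0,40],[0.006,0,0,0,0,0,40],[0.003,0,0,0,0,0,40],[0,0,0,0,0,0,27],[0,0,0,0,0,0,27],[0,0,0,0,0,0,27]]'
python3 - <<'E'
from h import *
totool([.648,-.1342,.062],np.radians(235.2))
E
```

```text
t: 21.4
position: [0.6504, -0.1349, 0.059]
tool_rot: [2.183, 1.562, 0.007]
force: [0.1, 0.2, -0.5]
width: 0.023
pos [ 0.6504 -0.1349  0.059 ] F [ 0.1  0.2 -0.5] t 21.4 w 0.023
toolshift mm [-3.  -2.3  0.7]
R [[0.009, 0.823, -0.568], [0.0, -0.569, -0.823], [-1.0, 0.007, -0.005]]
rotvec deg [ 0.15 -0.3  -0.43]
```

```bash
cat > k.py <<'E'
from h import *
s=sense(); d=s["position"][:2]-[.681,-.0887]; R=Rt()
print("t",round(float(s["t"]),1),"r",round(float(np.hypot(*d))*1e3,1),"armclip",round(float((-1.963-np.arctan2(d[1],d[0]))%6.283),3),"toolclip",round(float((-1.963-np.arctan2(R[1,2],R[0,2]))%6.283),3),"z",round(float(s["position"][2]),4),"Ftool",np.round(R.T@s["force"],1),"xcol",np.round(R[:,0],3))
E
python3 -m creep '[[-0.003,0,0,0,0,0,27],[0,-0.004,-0.0002,0.07,0,0,27],[0,-0.004,-0.0002,0.07,0,0,27],[0,-0.004,-0.0002,0.07,0,0,27],[0,-0.004,-0.0002,0.07,0,0,27],[0,-0.004,-0.0002,0.07,0,0,27],[0,-0.004,-0.0002,0.07,0,0,27],[0,0,0,0,0,0,27]]'; python3 k.py
```

```text
t: 22.2
position: [0.637, -0.1192, 0.0672]
tool_rot: [2.472, 1.553, -0.142]
force: [-0.3, -0.1, 0.0]
width: 0.0231
t 22.2 r 53.6 armclip 0.572 toolclip 0.651 z 0.0672 Ftool [-0.  -0.1  0.3] xcol [ 0.018 -0.003 -1.   ]
```

```bash
python3 -m creep '[[0.003,-0.006,0.002,0.03,0,0,27],[0.002,-0.005,0,0.08,0,0,27],[0.001,-0.005,0,0.08,0,0,27],[0,-0.005,0,0.08,0,0,27],[0,-0.005,0,0.08,0,0,27],[0,-0.005,0,0.08,0,0,27],[0,-0.005,0,0.08,0,0,27],[0,0,0,0,0,0,27]]'; python3 k.py
```

```text
t: 23.0
position: [0.6267, -0.0907, 0.0652]
tool_rot: [2.872, 1.544, -0.259]
force: [-0.4, 0.4, 0.9]
width: 0.0232
t 23.0 r 54.3 armclip 1.141 toolclip 1.168 z 0.0652 Ftool [-0.9 -0.4  0.4] xcol [ 0.026 -0.007 -1.   ]
```

```bash
python3 -m creep '[[0.002,-0.005,0.001,0.08,0,0,27],[0.001,-0.005,0,0.08,0,0,27],[0,-0.005,0,0.08,0,0,27],[0,-0.005,0,0.08,0,0,27],[0,-0.004,0,0.07,0,0,27],[0,-0.003,0,0.04,0,0,27],[0,0,0,0,0,0,27],[0,0,0,0,0,0,27]]'; python3 k.py
```

```text
t: 23.8
position: [0.6307, -0.0684, 0.0637]
tool_rot: [-3.079, 1.543, -0.348]
force: [-0.2, 0.0, 0.5]
width: 0.0226
t 23.8 r 54.3 armclip 1.561 toolclip 1.589 z 0.0637 Ftool [-0.5  0.   0.2] xcol [ 0.026 -0.009 -1.   ]
```

Clip is at about 1.46; I'll push it a little further, then straight up and look.

```bash
python3 -m creep '[[0,-0.003,0,0.03,0,0,27],[0,-0.002,0,0.03,0,0,27],[0,-0.001,0,0,0,0,27],[0,0.003,0,0,0,0,40],[0,0,0,0,0,0,40],[0,0,0,0,0,0,40],[-0.01,0,0,0,0,0,40],[-0.01,0,0,0,0,0,40]]'; python3 k.py
python3 -m creep '[[-0.02,0,0,0,0,0,40],[-0.03,0,0,0,0,0,40],[-0.04,0,0,0,0,0,40],[-0.04,0,0.02,0,0,0,40],[-0.03,0,0.04,0,0,0,40],[0,0,0.04,0,0,0,40],[0,0,0,0,0,0,40],[0,0,0,0,0,0,40]]'; python3 d.py w6
python3 - <<'E'
from h import *
p=imaging.read_camera("scene"); a=cv2.resize(p["pixels"][180:300,130:290],(400,300),interpolation=cv2.INTER_CUBIC)
w=cv2.resize(cv2.imread("pics/w6.png"),(400,300)); cv2.imwrite("pics/fin.png",np.hstack([a,w]))
for n,z in [("clip_knob",.058),("clip_pivot",.03)]: print(n,[np.round(ray(p,k["location"],z)[:2],4) for k in nets.pinpoint(n,p)[:1]])
E
```

```text
t: 24.6
position: [0.631, -0.0659, 0.0841]
tool_rot: [-3.024, 1.545, -0.354]
force: [-0.1, -0.4, -0.3]
width: 0.0344
t 24.6 r 55.0 armclip 1.606 toolclip 1.65 z 0.0841 Ftool [ 0.3  0.4 -0.1] xcol [ 0.024 -0.009 -1.   ]
t: 25.4
position: [0.5373, -0.0179, 0.2575]
tool_rot: [-2.868, 1.533, -0.199]
force: [-0.4, -0.1, 0.2]
width: 0.0341
plate [ 5.98735e+02 -3.92060e+01 -3.44000e-01] rms 16.889467913654567
seat [ 0.54247516 -0.06579279] corner [ 0.66905903 -0.00597203]
pin [(0.46, [295.2, 140.1], [0.544, -0.0637])]
clip_pivot [(0.64, [255.8, 0.8], [0.6818, -0.0869])]
clip_knob [(0.87, [267.0, 58.6], [0.629, -0.0719])]
stop [(0.55, [326.4, 56.9], [0.6051, -0.1268])]
pos [ 0.5376 -0.0186  0.2553] F [ 0.4 -0.3  0.4] t 25.65 w 0.034
toolshift mm [ 159.9   53.  -144.8]
R [[0.034, -0.456, -0.889], [-0.008, -0.89, 0.456], [-0.999, -0.008, -0.034]]
clip_knob [array([ 0.627 , -0.0614])]
clip_pivot [array([ 0.6773, -0.0825])]
```

View pics/fin.png

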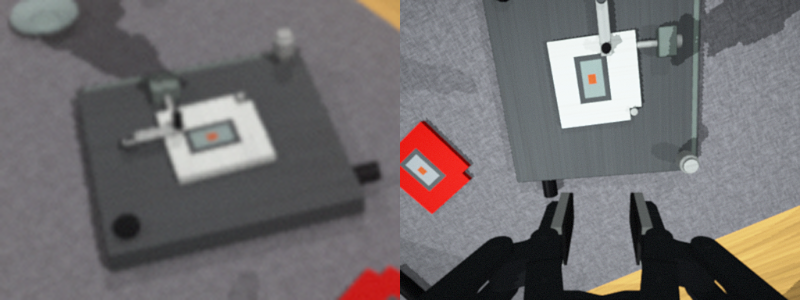

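```bash
python3 -c "
from bench import order; print(order.job_done())"
```

```text
the job is handed in; nothing more can be done
None
```

I seated the plate on the pin, turned it onto the set screw, swung the clip across it, backed the gripper well clear and handed the job in at about 26 s. No verdict is reported, so the figures below are my own measurements.

**What I did:**
- **Seating:** I pushed the plate's free corner with the two open fingers as a V until it met the pin at about 4–5 N.
- **Turning:** I swung the plate clockwise about the pin until it stopped on the screw, then pressed with up to 7.5 N at the wrist. I estimate that put 5–11 N on the screw; that contact is not measured directly.
- **Clip:** I moved it by its knob, held loosely between the fingers, without touching the plate.

**Last checks:**
- **Notch on pin:** the plate's seat point measured (0.5425, -0.0658) and the pin about (0.543–0.544, -0.064 to -0.066). That is within roughly 2 mm, about the limit of the camera calibration.
- **Edge on screw:** the plate's yaw was 0.048 rad relative to the stage, against 0.053 before the clip was swung. The close view taken before the swing shows the edge on the screw tip.
- **Clip:** about 1.46–1.49 rad, over the 1.35 needed but short of the mechanical end.
- **Bystanders:** the robot stayed clear of them, and those in view looked unmoved. I did not measure them again.

**Disagreement:** the scene camera put the knob up to about 10 mm from where the wrist camera did. It puts the clip at about 1.57 rad, so the clip passes on either reading. The last plate fits had large residuals (about 16 mm rms) because the detected white area took in more than the plate, so I also judged the plate's position by eye from the pictures.

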